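# Close a three-tier plaster casting mould on its stud natches

## Robot

A 6-joint arm with a two-finger parallel gripper is mounted at the origin on the work surface; the furniture and walls round the work are solid. World frame = base frame: x ahead of the robot, y to its left, z up, the work surface at z = 0. Lengths are in m, angles in rad, forces in N, time in s.
With the tool pointing down it reaches from about 0.35 to 0.85 m from the base axis. Payload 8.1 kg.
Tool frame: the origin (TCP) lies on the centre line of the jaws, within the pads' length; the fingertips stand 17 mm ahead of it and the grasp point (between the pads) lies 2 mm behind it; z points along the fingers, y is the line along which they close (so a half turn about z gives the same grasp; the last joint's range is limited). The gripper opens to 93 mm and grips with 3 to 60 N. Pads are 15 mm wide; open, the fingers measure 128 mm over their backs; the gripper's body (75 mm by 188 mm) begins 65 mm behind the grasp point.
Start: joints at [1.15, 0.13, 1.488, -0, 1.523, -0.085], TCP at [0.198, 0.567, 0.236] pointing down, gripper open.
Joint ranges: [-2.96, 2.96], [-0.89, 2.26], [0.02, 2.5], [-1.34, 4.48], [0, 2.73], [-2.66, 2.66]. Speed limits (rad/s): [2.39, 2.39, 2.79, 3.14, 3.14, 3.14].

## Interface

Orientations are given as a rotation vector (axis times angle).
In Python, from plant import status, eyes, robot gives the robot as it stands. The module is installed in compiled form; this text tells all that it offers.
- The arm moves only by the tool servo_tool, never from a script. Its argument "plan" is text: rows parted by semicolons, each of 4 numbers parted by spaces: the shift along the tool's x, y, z in m, then the turn about the tool's z in degrees. A call has 1 to 12 rows; each row is the pose to reach, as a shift and turn from the pose commanded when the call began, along the tool's axes at that moment; what a row does not reach only later rows make up. A row lasts 1/12 s, in which the tool goes at most 41.7 mm and 7.16 degrees, less where a joint would pass 70% of its speed; a pose out of reach is approached as far as the arm can. A call with a gripper value outside its range is refused whole. "grip" is the closure, from -1 (fully open) to 1 (shut), set as the call begins (left out, the last holds). The fingers move at their own pace and stop on an object; "grip_force" is the grip in N (left out, the last holds). Time passes only in rows, so rows that repeat a pose let the fingers close. It gives the time, the measured TCP pose, the force, the opening and the grip force at its end, in the units of the state.
- status.read_state(): the state, without advancing time (a new reading comes with each control period).
- eyes.read_camera(name): name is "scene" or "top" or "wrist"; returns a dict with "image" (384x512x3 uint8, blue, green, red), "fovy" (degrees; the focal length in pixels is half the picture's height over the tangent of half this angle, whatever the lens; pixels are square), "cx", "cy" (the principal point, pixels), "world_from_camera" (4x4, takes a point from camera to world coordinates); the wrist camera has in their place "hand_eye" (4x4, takes a point from camera to tool coordinates, whose origin is the TCP and whose axes are the flange's). Camera axes: x right, y down, z forward; pixel columns grow to the right and rows downward; lengths in m; the calibration is good to about 2 mm. A picture is of the moment at which its call begins: read the wrist's pose just before it. There is no depth.
- robot.close_job(): hands the job in; it is judged then, once.
The state is a dict: "t": time; "q": joint angles; "dq": joint speeds; "joint_torque": joint torques, N m; "tool_pos": TCP position; "orientation": TCP orientation; "force": force on the tool from outside, world axes, zero at the start; "wrist_torque": the same for the moment, N m; "opening": finger opening in m; "gripper_force": force on a finger pad.
Only numpy, scipy, OpenCV 4.12 (cv2) and the standard library are available. Lean on these libraries where they do the work, as an engineer would, in place of code of your own. Each camera call takes 0.05 s, during which the arm holds its last target. There are 200 camera calls.

## Task

Close the plaster cup-handle mould on the ware board for casting: lift the middle tier (the one with studs on top) off the sloping drying rack, set it the right way round on the bottom tier and press it down until it snaps fully home with no gap between the tiers; then do the same with the top tier (the one with the pouring funnel) on the middle one. Do not drop the tiers, and leave the bottom tier and the other things where they stand.

Things in the scene. Friction and masses are not known exactly. Their poses are not given: they have to be found in the camera images.
- bottom_tier: Loose plaster block standing on the ware board, 124 mm long (x), 62 mm wide (y), 46 mm high, about 0.8 kg; origin at the centre of its underside, z up. The two corners of its +x end are clipped off (8 mm). Two round grey studs, 15 mm high with rounded heads, stand on its flat upper face round a shallow carved hollow.
- bottom_big_stud (a point): Foot of the bottom tier's big stud, 22 mm in diameter, in the upper face at x = 38, y = 0, z = 46 mm of the tier (near the clipped end).
- bottom_small_stud (a point): Foot of the bottom tier's small stud, 16 mm in diameter, in the upper face at x = -40, y = 0, z = 46 mm of the tier (near the square end).
- middle_tier: Loose plaster slab, 124 (x) x 62 (y) x 36 mm, 0.3 to 0.4 kg, lying on the rack's slope in its near or far place, square end against the lip, clipped +x end up the slope. Origin at the centre of its underside, z out of its upper face (tilted 30 degrees). Upper face: studs as on the bottom tier, same x, y. Plain sides: grip across the 62 mm at mid length, 23 mm above the underside.
- middle_big_socket (a point): Mouth of the middle tier's big socket, 24 mm wide, 15 mm deep, in the underside at x = 38, y = 0, z = 0 of the tier. Sprung catches in the sockets hold the tier 8 to 10 mm proud under its own weight; a straight push down of some 8 to 16 N near its middle snaps it home, where it stays.
- middle_small_socket (a point): Mouth of the middle tier's small socket, 18 mm wide, 15 mm deep, at x = -40, y = 0, z = 0 of the tier. The tier goes home only with its clipped end over the clipped end below: then the axes of both tiers coincide, its origin 46 mm above the bottom tier's.
- top_tier: Loose plaster slab in the rack's other place, lying the same way round. Size, weight, frame, clipped end, sockets, catches and grip as the middle tier, but no studs: its upper face is smooth with a round pouring funnel, 38 mm wide, in the middle. Home, its origin is 36 mm above the middle tier's and the axes coincide.
- rack: Fixed wooden drying rack; slats slope up at 30 degrees towards the table's left side and away from the robot (along its x). 290 (y) x 190 (x) x 105 mm; origin at the centre of its footprint, x towards its high back. The lip along its low front stands 14 mm above the slats. Places 72 mm either side of the middle; a tier lying there has its origin 61 mm above the table.
- ware_board: Fixed plywood board, 200 x 300 x 12 mm, flat on the table under the bottom tier; origin at the centre of its underside, long side along its y.
- beaker: Bystander: loose buff clay beaker, 78 mm wide, 76 mm high, origin at the centre of its foot.
- jug: Bystander: loose dark glazed pitcher, 120 x 102 x 185 mm, origin at the centre of its foot.
- loop_tool: Bystander: loose trimming tool with a wooden handle and wire loop, 30 x 170 x 13 mm, lying across the robot's end of the ware board; origin at its centre underneath, length along its y.
Not all that is in view belongs to the job. Leave any blue look-alike of the bottom_tier alone.

How it is judged:
By the outcome, as a careful person would: the job done as asked, in the order asked, and still so for the second after the job is handed in, with the robot touching nothing.
It also fails if it takes over 59 s, if anything falls off the work surface, if the arm or the gripper's body presses on something with over 40 N, if the wrist force passes 120 N, or if a joint passes its speed limit or range.

## Working session

There is one attempt and no reset: what is moved stays moved. The work goes in short steps, Python scripts to look and compute and a tool call to move; the robot and the scene stay as the last step left them, time stands still between calls to the robot, and variables do not carry over. Pictures are saved under pics/ and viewed, at most 10 in all, crops included, and the job is handed in when it is done.

Besides the shell and the picture viewer there is one more tool, called by a JSON object that holds its "fn" and its "kwargs". servo_tool: Moves the arm, as the interface text tells. Its arguments: {"type":"object","properties":{"plan":{"type":"string"},"grip":{"type":"number"},"grip_force":{"type":"number"}},"required":["plan"]}

```bash
mkdir -p pics; ls; python3 - <<'E'
from plant import status, eyes
import cv2,numpy as np
s=status.read_state();print(s['t'],s['tool_pos'],s['orientation'],s['opening'])
for n in("scene","top"):
    c=eyes.read_camera(n);cv2.imwrite(f"pics/{n}0.png",c['image']);print(n,c['fovy'],c['cx'],c['cy'],np.round(c['world_from_camera'],4).tolist())
E
```

```text
pics
0.0 [0.19746069 0.56599705 0.23459539] [-5.24925184e-01 -3.09696279e+00  2.80632731e-03] 0.09303650987854654
scene 52.785411429881826 261.4790477658805 194.94942483607255 [[0.8449, -0.3958, 0.3599, 0.0058], [-0.5348, -0.6073, 0.5875, -0.6139], [-0.0139, -0.6888, -0.7248, 1.0169], [0.0, 0.0, 0.0, 1.0]]
top 54.02533535164487 259.9196315142746 198.9299673613515 [[0.0245, -0.9939, 0.1072, 0.3433], [-0.9995, -0.0221, 0.0228, 0.1196], [-0.0203, -0.1077, -0.994, 1.1481], [0.0, 0.0, 0.0, 1.0]]
```

View pics/scene0.png

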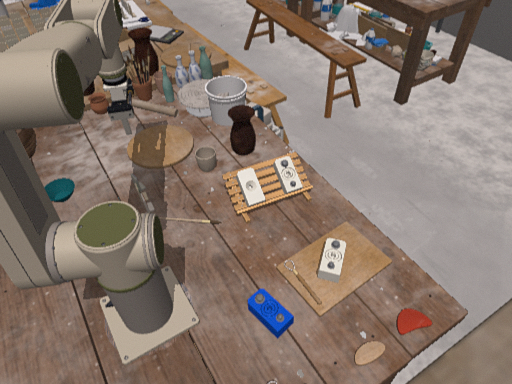

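View pics/top0.png

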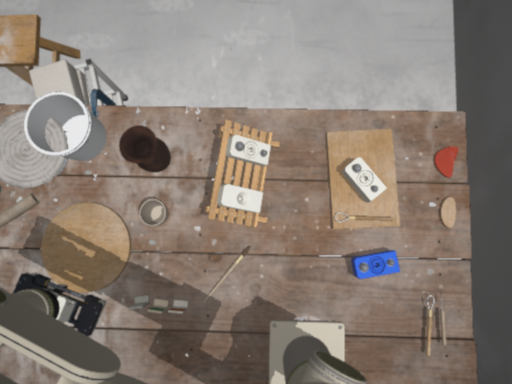

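The top view shows the rack at about (240,175). The studded slab (middle tier) is at (249,149) and the funnel slab (top tier) at (241,198). There are two candidates for bottom_tier: the white block with clipped corners on the board at (366,179), and the blue block on the table at (376,264). The white one on the ware board fits the description, and the blue one is the look-alike. I'll confirm that with a crop and measure.

```bash
cat > h.py <<'E'
import numpy as np,cv2
from plant import status,eyes
from scipy.spatial.transform import Rotation as R
def tool():
    s=status.read_state();T=np.eye(4);T[:3,:3]=R.from_rotvec(s['orientation']).as_matrix();T[:3,3]=s['tool_pos'];return s,T
def cam(n):
    s,T=tool();c=eyes.read_camera(n)
    c['T']=T@c['hand_eye'] if n=='wrist' else np.array(c['world_from_camera']);c['f']=192/np.tan(np.radians(c['fovy'])/2);return c
def ray(c,uv):
    uv=np.atleast_2d(uv).astype(float);d=np.c_[(uv[:,0]-c['cx'])/c['f'],(uv[:,1]-c['cy'])/c['f'],np.ones(len(uv))]
    return c['T'][:3,3],d@c['T'][:3,:3].T
def plane(c,uv,p0,n=(0,0,1)):
    o,d=ray(c,uv);n=np.array(n);return o+d*((np.array(p0)-o)@n/(d@n))[:,None]
def proj(c,P):
    P=np.atleast_2d(P);q=(P-c['T'][:3,3])@c['T'][:3,:3];return q[:,:2]/q[:,2:]*c['f']+[c['cx'],c['cy']]
def white(im,box,vmin=150,smax=60):
    h=cv2.cvtColor(im,cv2.COLOR_BGR2HSV);m=((h[...,2]>vmin)&(h[...,1]<smax)).astype(np.uint8)
    k=np.zeros_like(m);x0,y0,x1,y1=box;k[y0:y1,x0:x1]=m[y0:y1,x0:x1];return k
E
python3 - <<'E'
from h import *
c=cam('top');im=c['image']
print(np.round(eyes.read_camera('wrist')['hand_eye'],4).tolist())
for n,b,z in(('bottom',(335,145,395,215),.058),('mid',(222,128,278,168),.061+.036),('top',(212,178,272,218),.097)):
    m=white(im,b);cs=max(cv2.findContours(m,0,2)[0],key=cv2.contourArea)
    P=plane(c,cs[:,0,:],(0,0,z));r=cv2.minAreaRect((P[:,:2]*1000).astype(np.float32));print(n,cv2.contourArea(cs),cv2.minAreaRect(cs),r)
cr=im[110:290,200:420];cv2.imwrite('pics/crop.png',cv2.resize(cr,None,fx=3.3,fy=3.3,interpolation=cv2.INTER_CUBIC))
E
```

```text
[[-0.001, -0.9561, -0.293, 0.0814], [1.0, -0.0005, -0.0018, 0.0004], [0.0016, -0.293, 0.9561, -0.1493], [0.0, 0.0, 0.0, 1.0]]
bottom 878.0 ((365.04095458984375, 178.04916381835938), (43.66057205200195, 21.76626968383789), 50.194427490234375) ((529.0065307617188, -159.83953857421875), (125.96424865722656, 64.03821563720703), 39.767818450927734)
mid 856.0 ((248.57611083984375, 148.95736694335938), (45.013031005859375, 21.963594436645508), 15.751173973083496) ((599.3692016601562, 179.68675231933594), (129.37750244140625, 63.80052185058594), 75.19226837158203)
top 912.0 ((239.9755859375, 197.78048706054688), (44.69953918457031, 22.768829345703125), 12.094758033752441) ((458.8233642578125, 200.03955078125), (126.30085754394531, 64.39324188232422), 79.21400451660156)
```

View pics/crop.png

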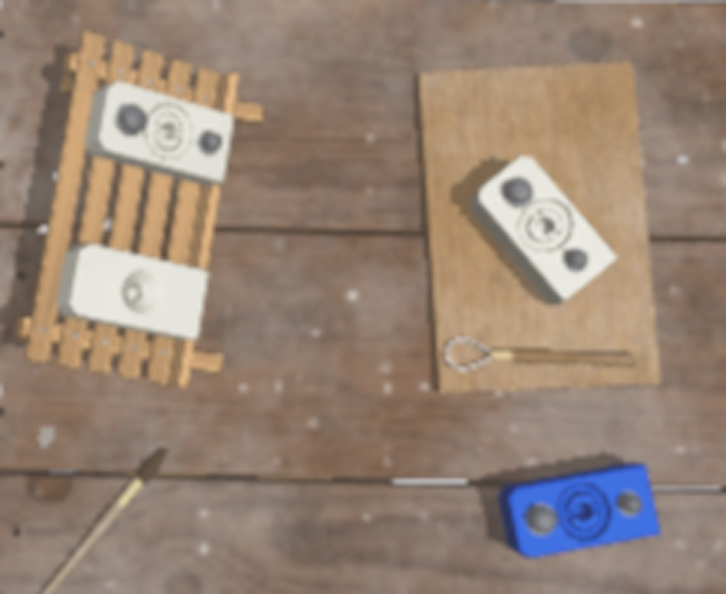

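The crop confirms it. The white block with clipped corners on the board is the bottom tier and the blue one is the look-alike. The studded slab (middle tier) is the far one, with its big stud up the slope to the left, and the funnel slab (top tier) is the near one. I'll move over the middle tier.

{"fn": "servo_tool", "kwargs": {"plan": "-0.506 -0.226 0 85;-0.506 -0.226 0 85;-0.506 -0.226 0 85;-0.506 -0.226 0 85;-0.506 -0.226 0 85;-0.506 -0.226 0 85;-0.506 -0.226 0 85;-0.506 -0.226 0 85;-0.506 -0.226 0 85;-0.506 -0.226 0 85;-0.506 -0.226 0 85;-0.506 -0.226 0 85", "grip": -1}}

```text
t: 1.2
tool_pos: [0.5627, 0.2218, 0.2355]
orientation: [-2.486, -1.921, 0.0]
force: [1.2, 0.7, -0.7]
opening: 0.0927
gripper_force: 0.0
```

```bash
python3 - <<'E'
from h import *
s,T=tool();print(s['t'],s['q'],s['tool_pos'],T.round(3)[:3,:2].T,np.abs(s['dq']).max())
E
```

```text
1.2 [2.90676460e-01 1.43357908e-01 1.47424743e+00 6.43735760e-05
 1.52406787e+00 5.45712540e-01] [0.56265463 0.221784   0.23552954] [[ 0.252  0.968  0.   ]
 [ 0.968 -0.252 -0.   ]] 0.7359925170286415
```

{"fn": "servo_tool", "kwargs": {"plan": "0 0.03 0 0;0 0.03 0 0;0 0.03 0 0;0 0.03 0 0"}}

```text
t: 1.53
tool_pos: [0.5901, 0.2163, 0.2351]
orientation: [-2.479, -1.929, 0.002]
force: [0.5, 0.7, -0.4]
opening: 0.0929
gripper_force: 0.0
```

```bash
python3 - <<'E'
from h import *
s,T=tool();print(s['t'],s['tool_pos'],T.round(3)[:3,:2].T)
c=cam('wrist');cv2.imwrite('pics/w1.png',c['image']);print(c['fovy'],c['cx'],c['cy'])
E
```

```text
1.5333 [0.59013874 0.21629275 0.23513214] [[ 0.246  0.969 -0.   ]
 [ 0.969 -0.246 -0.001]]
58.721509620413144 255.86647885559577 193.53606387567544
```

View pics/w1.png

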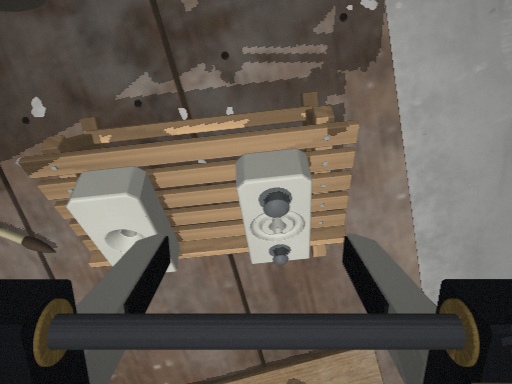

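The wrist view shows the rack. The middle tier is at (275,205), with its big stud at (275,203), small stud at (280,253) and clipped end face at the top. The funnel tier is at (120,215). I'll segment the upper face and cast it onto the tilted plane.

```bash
cat >> h.py <<'E'
def face(c,m,yaw,zc):
    # bright upper face, cast to 30deg plane whose centre is at height zc
    cs=max(cv2.findContours(m,0,2)[0],key=cv2.contourArea)[:,0,:]
    for _ in range(6):
        ex=np.array([np.cos(yaw),np.sin(yaw),0]);n=np.r_[-.5*ex[:2],3**.5/2];u=np.r_[ex[:2]*3**.5/2,.5];v=np.cross(n,u)
        if _==0:p0=plane(c,[cs.mean(0)],(0,0,zc))[0]
        P=plane(c,cs,p0,n)-p0;Q=np.c_[P@u,P@v].astype(np.float32)*1000
        (a,b),(w,h),ang=cv2.minAreaRect(Q);
        if w<h:w,h,ang=h,w,ang-90
        ang=(ang+90)%180-90
        ctr=p0+u*a/1000+v*b/1000;yaw+=np.radians(ang)/1.0*.87
        # slide along the ray of the centre to height zc
        p0=c['T'][:3,3]+(ctr-c['T'][:3,3])*(zc-c['T'][2,3])/(ctr[2]-c['T'][2,3])
    return p0,np.degrees(yaw),(w,h),ang,cs
E
python3 - <<'E'
from h import *
c=cam('wrist');g=cv2.cvtColor(c['image'],cv2.COLOR_BGR2GRAY)
print('col275',g[145:265:4,258].tolist(),'row220',g[220,228:320:4].tolist(),'row212L',g[205,65:180:5].tolist())
print(g[165:270:5,85].tolist())
E
```

```text
col275 [144, 144, 126, 135, 136, 135, 139, 138, 136, 205, 195, 193, 192, 193, 191, 196, 193, 195, 185, 193, 180, 193, 186, 165, 192, 192, 188, 190, 190, 189] row220 [112, 68, 68, 91, 163, 189, 182, 190, 189, 167, 161, 151, 161, 142, 193, 193, 144, 178, 187, 158, 191, 141, 143] row212L [110, 198, 194, 194, 195, 196, 195, 196, 194, 194, 195, 195, 196, 194, 195, 182, 87, 89, 91, 87, 75, 130, 130]
[117, 133, 138, 136, 138, 134, 137, 213, 195, 195, 195, 194, 194, 179, 84, 113, 101, 103, 114, 102, 99]
```

```bash
python3 - <<'E'
from h import *
c=cam('wrist')
m=cv2.morphologyEx(white(c['image'],(228,140,325,275),160,60),3,np.ones((3,3),np.uint8))
p,yaw,wh,a,cs=face(c,m,np.radians(76),.0922)
ex=np.array([np.cos(np.radians(yaw)),np.sin(np.radians(yaw)),0])
print(p.round(4),yaw,wh,a)
g=p+.0065*ex;g[2]=.079
s,T=tool();print('grasp tcp',g.round(4),'tool shift',((g-T[:3,3])@T[:3,:3]).round(4),'tool x yaw',np.degrees(np.arctan2(T[1,0],T[0,0])))
E
```

```text
[0.5997 0.1748 0.0922] 81.61943236972672 (125.16669464111328, 60.86771774291992) 0.004373189527541399
grasp tcp [0.6007 0.1812 0.079 ] tool shift [-0.0322  0.0194  0.157 ] tool x yaw 75.85529973630523
```

```bash
python3 - <<'E'
from h import *
c=cam('top')
for b in((222,128,278,168),(212,178,272,218)):
    for v in(150,175):
        m=white(c['image'],b,v)
        p,yaw,wh,a,cs=face(c,m,np.radians(78),.0922);print(p.round(4),yaw,wh)
# stud line from scene view-independent check: dark stud blobs in the wrist image
c=cam('wrist');g=cv2.cvtColor(c['image'],cv2.COLOR_BGR2GRAY)
for b in((258,185,295,220),(268,244,294,266)):
    m=(g[b[1]:b[3],b[0]:b[2]]<85).astype(np.uint8);n,l,st,ce=cv2.connectedComponentsWithStats(m);i=1+st[1:,4].argmax();print(ce[i]+b[:2],st[i])
E
```

```text
[0.6006 0.1804 0.0922] 83.12021103703881 (79.93341827392578, 63.554222106933594)
[0.6009 0.179  0.0922] 83.12021407750433 (76.86719512939453, 62.06732177734375)
[0.4713 0.2014 0.0922] 108.03501397674904 (190.13731384277344, 68.95939636230469)
[0.4734 0.1992 0.0922] 108.13260853020473 (181.69410705566406, 65.83084106445312)
[276.21153846 197.65384615] [  5   7  27  16 208]
[280.33913043 251.6       ] [  4   3  17  11 115]
```

{"fn": "servo_tool", "kwargs": {"plan": "-0.032 0.019 0.02 -6;-0.032 0.019 0.05 -6;-0.032 0.019 0.08 -6;-0.032 0.019 0.08 -6;-0.032 0.019 0.08 -6;-0.032 0.019 0.08 -6"}}

```text
t: 2.28
tool_pos: [0.6016, 0.1812, 0.1576]
orientation: [2.374, 2.057, 0.002]
force: [0.3, 0.4, 0.5]
opening: 0.0931
gripper_force: 0.0
```

```bash
python3 - <<'E'
from h import *
c=cam('wrist');cv2.imwrite('pics/w2.png',c['image'])
m=cv2.morphologyEx(white(c['image'],(180,100,360,330),160,60),3,np.ones((3,3),np.uint8))
p,yaw,wh,a,cs=face(c,m,np.radians(81),.0922)
ex=np.array([np.cos(np.radians(yaw)),np.sin(np.radians(yaw)),0])
print(p.round(4),yaw,wh,a,cv2.boundingRect(cs))
g=p+.0065*ex;g[2]=.079
s,T=tool();print('grasp tcp',g.round(4),'tool shift',((g-T[:3,3])@T[:3,:3]).round(4),'tool x yaw',np.degrees(np.arctan2(T[1,0],T[0,0])),s['tool_pos'])
E
```

```text
[0.5988 0.1663 0.0922] 82.06139902382623 (94.05644226074219, 59.44108581542969) 0.0006652539595961571 (204, 190, 100, 83)
grasp tcp [0.5997 0.1727 0.079 ] tool shift [-0.009  -0.0017  0.0795] tool x yaw 81.8055378166645 [0.60229772 0.18130004 0.1584917 ]
```

View pics/w2.png

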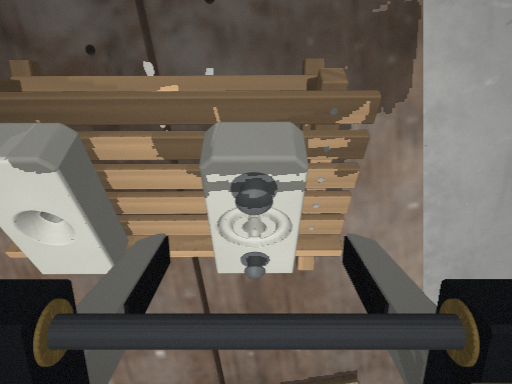

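{"fn": "servo_tool", "kwargs": {"plan": "0 -0.001 0.03 0;0 -0.001 0.06 0;0 -0.001 0.0795 0;0 -0.001 0.0795 0;0 -0.001 0.0795 0;0 -0.001 0.0795 0"}}

```text
t: 2.83
tool_pos: [0.6018, 0.1812, 0.0791]
orientation: [2.374, 2.055, 0.005]
force: [-0.1, 0.2, 0.1]
opening: 0.0928
gripper_force: 0.0
```

{"fn": "servo_tool", "kwargs": {"plan": "0 0 0 0;0 0 0 0;0 0 0 0;0 0 0 0;0 0 0 0;0 0 0 0", "grip": 1, "grip_force": 20}}

```text
t: 3.33
tool_pos: [0.6003, 0.1806, 0.0764]
orientation: [2.375, 2.056, 0.0]
force: [0.4, -0.4, 1.9]
opening: 0.062
gripper_force: 20.0
```

{"fn": "servo_tool", "kwargs": {"plan": "0 0 -0.01 0;0 0 -0.025 0;0 0 -0.045 0;0 0 -0.07 0;0 0 -0.1 0;0 0 -0.14 0;0 0 -0.16 0;0 0 -0.16 0;0 0 -0.16 0;0 0 -0.16 0"}}

```text
t: 4.17
tool_pos: [0.5992, 0.1804, 0.2341]
orientation: [-2.374, -2.055, 0.004]
force: [0.1, -0.1, -4.4]
opening: 0.0619
gripper_force: 20.0
```

```bash
python3 - <<'E'
from h import *
c=cam('wrist');d=cam('scene');cv2.imwrite('pics/w3.png',np.hstack([cv2.resize(c['image'],(400,300)),cv2.resize(d['image'][100:250,180:380],(400,300))]))
E
```

```text
(no output)
```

View pics/w3.png

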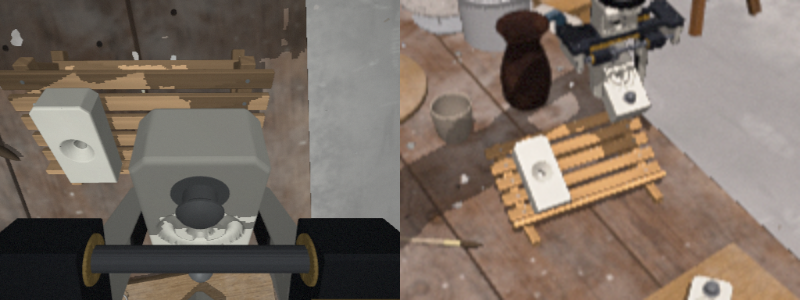

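The middle tier is held, still tilted 30° in the grip. I'll level it by setting it gently on free table at about (0.42, 0.02), turned to the bottom tier's yaw, and letting its low end pivot in the pads.

{"fn": "servo_tool", "kwargs": {"plan": "-0.03 -0.025 0 7;-0.06 -0.05 0 14;-0.09 -0.075 0 21;-0.12 -0.1 0 28;-0.15 -0.125 0.01 35;-0.184 -0.154 0.03 42;-0.184 -0.154 0.06 42;-0.184 -0.154 0.09 42;-0.184 -0.154 0.12 42;-0.184 -0.154 0.14 42;-0.184 -0.154 0.15 42;-0.184 -0.154 0.15 42"}}

```text
t: 5.27
tool_pos: [0.4182, 0.0208, 0.0824]
orientation: [-2.952, -1.067, 0.01]
force: [0.2, -0.3, -3.5]
opening: 0.0623
gripper_force: 20.0
```

{"fn": "servo_tool", "kwargs": {"plan": "0 0 0.01 0;0 0 0.02 0;0 0 0.03 0;0 0 0.034 0;0 0 0.036 0;0 0 0.036 0"}}

```text
t: 5.77
tool_pos: [0.4212, 0.0206, 0.0497]
orientation: [-2.954, -1.068, 0.001]
force: [0.6, -0.1, -2.8]
opening: 0.0619
gripper_force: 20.0
```

{"fn": "servo_tool", "kwargs": {"plan": "0.003 0 0.003 0;0.006 0 0.006 0;0.008 0 0.008 0;0.01 0 0.011 0;0.013 0 0.014 0;0.015 0 0.0175 0;0.017 0 0.021 0;0.019 0 0.024 0;0.02 0 0.026 0;0.02 0 0.027 0", "grip_force": 12}}

```text
t: 6.6
tool_pos: [0.4366, 0.0336, 0.0226]
orientation: [-2.954, -1.068, 0.001]
force: [2.6, 1.0, 0.7]
opening: 0.0618
gripper_force: 12.0
```

```bash
python3 - <<'E'
from h import *
c=cam('wrist');d=cam('scene');cv2.imwrite('pics/w4.png',np.hstack([cv2.resize(c['image'],(400,300)),cv2.resize(d['image'][150:300,180:380],(400,300))]))
E
```

```text
(no output)
```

View pics/w4.png

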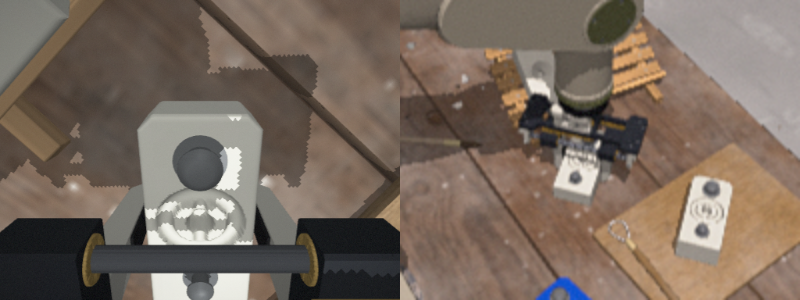

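The tier now lies almost flat on free table. I'll release it, then view it and the bottom tier from above with the wrist camera for an exact offset.

{"fn": "servo_tool", "kwargs": {"plan": "0 0 0.001 0;0 0 0.001 0;0 0 0.001 0;0 0 0.001 0", "grip": -1}}

```text
t: 7.03
tool_pos: [0.4366, 0.0333, 0.0221]
orientation: [-2.954, -1.068, 0.0]
force: [-1.0, 0.8, -0.3]
opening: 0.084
gripper_force: 0.0
```

{"fn": "servo_tool", "kwargs": {"plan": "0 0 -0.02 0;0 0 -0.06 0;-0.02 0 -0.1 0;-0.04 0 -0.14 0;-0.06 0 -0.18 0;-0.06 0 -0.2 0;-0.06 0 -0.2 0;-0.06 0 -0.2 0;-0.06 0 -0.2 0"}}

```text
t: 7.78
tool_pos: [0.3905, -0.005, 0.2216]
orientation: [-2.954, -1.068, 0.0]
force: [-1.2, -0.2, 0.0]
opening: 0.0929
gripper_force: 0.0
```

```bash
python3 - <<'E'
from h import *
c=cam('wrist');cv2.imwrite('pics/w5.png',c['image']);s,T=tool();print(s['t'],s['tool_pos'],np.degrees(np.arctan2(T[1,0],T[0,0])))
E
```

```text
7.8333 [ 0.39004982 -0.00480593  0.22073526] 39.76434069340496
```

View pics/w5.png

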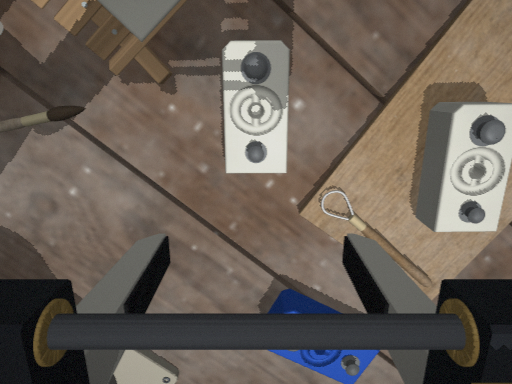

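The wrist view shows the middle tier flat at (256,107), with its big stud at (256,67) and small stud at (256,152). The bottom tier is on the board at about (470,165). I'll measure the middle tier here, then move over the bottom tier.

```bash
cat >> h.py <<'E'
def flat(c,box,z,v,s=60):
    m=cv2.morphologyEx(white(c['image'],box,v,s),3,np.ones((5,5),np.uint8))
    cs=max(cv2.findContours(m,0,2)[0],key=cv2.contourArea)[:,0,:]
    P=plane(c,cs,(0,0,z))[:,:2]*1000;(x,y),(w,h),a=cv2.minAreaRect(P.astype(np.float32))
    if w<h:w,h,a=h,w,a-90
    return (x,y),(w,h),(a+90)%180-90,cv2.boundingRect(cs)
def studs(c,box,z,thr):
    x0,y0,x1,y1=box;g=cv2.cvtColor(c['image'],cv2.COLOR_BGR2GRAY)[y0:y1,x0:x1];m=(g<thr).astype(np.uint8)
    n,l,st,ce=cv2.connectedComponentsWithStats(m)
    return [(np.round(plane(c,ce[i]+[x0,y0],(0,0,z))[0,:2]*1000,1).tolist(),st[i].tolist()) for i in range(1,n) if st[i,4]>100]
E
python3 - <<'E'
from h import *
c=cam('wrist')
for v in(100,115,130):print(flat(c,(205,28,305,190),.036,v))
for v in(150,):print(flat(c,(420,90,512,245),.058,v))
for t in(80,95):print(studs(c,(228,45,285,168),.046,t))
E
```

```text
((430.9454345703125, 33.767547607421875), (136.86935424804688, 99.3753662109375), 42.1023063659668, (205, 40, 100, 148))
((438.0628662109375, 33.953887939453125), (129.69589233398438, 94.86798858642578), 48.34981918334961, (205, 40, 100, 144))
((440.1712646484375, 31.82928466796875), (125.7029037475586, 84.12818145751953), 42.10231399536133, (216, 40, 89, 135))
((530.6097412109375, -161.9853515625), (123.13128662109375, 65.59620666503906), 40.187538146972656, (437, 104, 75, 129))
[([468.2, 57.6], [14, 7, 29, 31, 526])]
[([467.3, 58.0], [14, 6, 31, 40, 663]), ([411.2, 14.9], [19, 96, 17, 20, 127])]
```

{"fn": "servo_tool", "kwargs": {"plan": "0 0.03 0 0;0 0.07 0 0;0 0.11 0 0;0 0.15 0 0;0 0.19 0 0;0 0.215 0 0;0 0.215 0 0;0 0.215 0 0;0 0.215 0 0;0 0.215 0 0"}}

```text
t: 8.72
tool_pos: [0.5274, -0.1691, 0.2213]
orientation: [-2.953, -1.069, 0.002]
force: [0.4, -0.0, 0.6]
opening: 0.0928
gripper_force: 0.0
```

```bash
python3 - <<'E'
from h import *
c=cam('wrist');cv2.imwrite('pics/w6.png',c['image']);s,T=tool();print(s['t'],s['tool_pos'],np.degrees(np.arctan2(T[1,0],T[0,0])),np.abs(s['dq']).max())
for v in(115,130,150):print(flat(c,(205,20,310,210),.058,v))
for t in(80,95):print(studs(c,(215,20,300,200),.068,t))
E
```

```text
8.7667 [ 0.52756969 -0.16912649  0.2217474 ] 39.82423750614538 0.009144306420249928
((539.0437622070312, -152.27133178710938), (99.18262481689453, 61.763580322265625), 40.16488265991211, (215, 104, 69, 106))
((539.1139526367188, -152.39593505859375), (99.04443359375, 61.496456146240234), 40.085384368896484, (216, 104, 68, 106))
((538.757080078125, -152.57196044921875), (98.1541748046875, 60.90038299560547), 39.98200225830078, (216, 105, 68, 105))
[([602.0, -69.7], [0, 0, 18, 42, 348]), ([637.3, -98.5], [51, 0, 22, 17, 216]), ([578.1, -108.5], [8, 63, 31, 21, 157]), ([564.2, -127.0], [21, 96, 24, 16, 141])]
[([607.8, -104.4], [0, 0, 83, 93, 5237]), ([560.8, -132.0], [20, 96, 27, 29, 357])]
```

```bash
python3 - <<'E'
from h import *
c=cam('wrist')
for v in(130,150):print('bot',flat(c,(200,85,315,255),.058,v))
for t in(70,80):print(studs(c,(215,110,300,235),.066,t))
y=np.radians(39.764);X=np.array([np.cos(y),np.sin(y),0]);Y=np.array([np.sin(y),-np.cos(y),0])
T=np.eye(4);T[:3,:3]=np.c_[X,Y,[0,0,-1]];T[:3,3]=[.39005,-.00481,.22074]
c5=dict(c);c5['image']=cv2.imread('pics/w5.png');c5['T']=T@c['hand_eye']
h=cv2.cvtColor(c5['image'],cv2.COLOR_BGR2HSV)
print('sat/val',h[60,210:300:6,1].tolist(),h[60,210:300:6,2].tolist(),h[130,210:300:6,1].tolist(),h[130,210:300:6,2].tolist())
for v,s in((110,20),(110,30),(125,25)):print('mid',flat(c5,(215,30,297,182),.036,v,s))
for t in(60,70,80,90):print(studs(c5,(228,45,285,168),.044,t))
E
```

```text
bot ((529.4946899414062, -159.4732666015625), (123.06610870361328, 63.25813674926758), 40.352542877197266, (215, 104, 69, 129))
bot ((529.56640625, -160.16062927246094), (122.41403198242188, 60.82361602783203), 40.16240310668945, (216, 105, 67, 128))
[]
[([563.9, -126.8], [20, 6, 24, 15, 130]), ([504.2, -179.0], [25, 92, 17, 12, 114])]
sat/val [45, 44, 19, 14, 16, 15, 6, 14, 8, 7, 14, 13, 14, 13, 72] [107, 111, 105, 144, 141, 139, 86, 113, 98, 69, 142, 138, 141, 119, 110] [70, 55, 62, 12, 10, 13, 11, 15, 13, 15, 15, 9, 10, 47, 51] [120, 131, 99, 221, 222, 173, 188, 218, 217, 170, 140, 224, 224, 131, 136]
mid ((438.5204162597656, 35.61296463012695), (121.86882019042969, 61.08745193481445), 39.711570739746094, (222, 40, 67, 133))
mid ((438.6408996582031, 35.464908599853516), (121.8837890625, 61.46441650390625), 39.72890853881836, (222, 40, 67, 133))
mid ((438.2862243652344, 35.24119567871094), (121.10600280761719, 61.12372970581055), 39.78167724609375, (223, 41, 65, 132))
[]
[([466.2, 56.0], [16, 11, 24, 25, 228])]
[([467.6, 57.6], [14, 8, 28, 31, 517])]
[([467.9, 58.4], [13, 7, 30, 32, 586])]
```

{"fn": "servo_tool", "kwargs": {"plan": "0.01 -0.035 0 0;0.02 -0.07 0 0;0.03 -0.11 0 0;0.04 -0.15 0 0;0.05 -0.19 0 0;0.0625 -0.214 0 0;0.0625 -0.214 0.03 0;0.0625 -0.214 0.07 0;0.0625 -0.214 0.1 0;0.0625 -0.214 0.13 0;0.0625 -0.214 0.15 0;0.0625 -0.214 0.15 0"}}

```text
t: 9.82
tool_pos: [0.4352, 0.0349, 0.0678]
orientation: [-2.951, -1.069, 0.01]
force: [-0.8, 1.0, -0.6]
opening: 0.0929
gripper_force: 0.0
```

{"fn": "servo_tool", "kwargs": {"plan": "0 0 0 0;0 0 0 0"}}

```text
t: 9.98
tool_pos: [0.4403, 0.0344, 0.0739]
orientation: [2.953, 1.069, 0.003]
force: [-0.6, 0.6, 0.1]
opening: 0.0931
gripper_force: 0.0
```

{"fn": "servo_tool", "kwargs": {"plan": "0 0 0.02 0;0 0 0.04 0;0 0 0.05 0;0 0 0.05 0;0 0 0.05 0"}}

```text
t: 10.4
tool_pos: [0.4398, 0.0342, 0.0231]
orientation: [2.954, 1.068, 0.001]
force: [-0.3, -0.5, -0.6]
opening: 0.0927
gripper_force: 0.0
```

{"fn": "servo_tool", "kwargs": {"plan": "0 0 0 0;0 0 0 0;0 0 0 0;0 0 0 0;0 0 0 0;0 0 0 0", "grip": 1, "grip_force": 30}}

```text
t: 10.9
tool_pos: [0.4395, 0.0343, 0.0225]
orientation: [-2.954, -1.068, -0.001]
force: [-1.1, 0.8, 3.7]
opening: 0.0619
gripper_force: 30.0
```

{"fn": "servo_tool", "kwargs": {"plan": "0 0 -0.02 0;0 0 -0.05 0;0 0 -0.09 0;0 0 -0.12 0;-0.01 0.035 -0.13 0;-0.02 0.07 -0.13 0;-0.03 0.105 -0.13 -0.4;-0.04 0.14 -0.13 -0.4;-0.05 0.18 -0.13 -0.4;-0.055 0.207 -0.13 -0.4;-0.055 0.207 -0.125 -0.4;-0.055 0.207 -0.12 -0.4"}}

```text
t: 11.9
tool_pos: [0.5294, -0.1615, 0.1412]
orientation: [-2.951, -1.075, 0.001]
force: [0.0, 0.1, -4.0]
opening: 0.0624
gripper_force: 30.0
```

{"fn": "servo_tool", "kwargs": {"plan": "0 0 0.01 0;0 0 0.02 0;0 0 0.02 0;0 0 0.02 0;0 0 0.02 0"}}

```text
t: 12.32
tool_pos: [0.5292, -0.1594, 0.1221]
orientation: [-2.95, -1.08, 0.0]
force: [-0.7, -0.3, -3.3]
opening: 0.0618
gripper_force: 30.0
```

```bash
python3 - <<'E'
from h import *
s,T=tool();print(s['t'],s['tool_pos'],np.degrees(np.arctan2(T[1,0],T[0,0])))
print('shift to target',(np.array([.5295,-.160,.0805])-T[:3,3])@T[:3,:3])
E
```

```text
12.3167 [ 0.52924889 -0.15935911  0.12211991] 40.21773347673226
shift to target [-0.0002168   0.00066198  0.04161977]
```

{"fn": "servo_tool", "kwargs": {"plan": "0 0.0005 0.008 0;0 0.0005 0.016 0;0 0.0005 0.022 0;0 0.0005 0.025 0;0 0.0005 0.027 0;0 0.0005 0.028 0;0 0.0005 0.029 0;0 0.0005 0.03 0;0 0.0005 0.03 0"}}

```text
t: 13.07
tool_pos: [0.5299, -0.1605, 0.0922]
orientation: [2.951, 1.079, 0.0]
force: [0.1, 0.2, -3.3]
opening: 0.0617
gripper_force: 30.0
```

{"fn": "servo_tool", "kwargs": {"plan": "0 0 0.001 0;0 0 0.002 0;0 0 0.003 0;0 0 0.004 0;0 0 0.005 0;0 0 0.005 0"}}

```text
t: 13.57
tool_pos: [0.53, -0.1603, 0.0877]
orientation: [2.951, 1.079, 0.001]
force: [-1.2, 1.1, 2.3]
opening: 0.0617
gripper_force: 30.0
```

{"fn": "servo_tool", "kwargs": {"plan": "0 0 0.002 0;0 0 0.003 0;0 0 0.004 0;0 0 0.005 0;0 0 0.006 0;0 0 0.007 0;0 0 0.008 0;0 0 0.008 0"}}

```text
t: 14.23
tool_pos: [0.5295, -0.1605, 0.0805]
orientation: [-2.95, -1.079, 0.001]
force: [-11.1, 3.7, 13.0]
opening: 0.0618
gripper_force: 30.0
```

{"fn": "servo_tool", "kwargs": {"plan": "0 0 0.0005 0;0 0 0.001 0;0 0 0.0015 0;0 0 0.002 0;0 0 0.002 0"}}

```text
t: 14.65
tool_pos: [0.5295, -0.1606, 0.0805]
orientation: [-2.95, -1.079, 0.001]
force: [-19.5, 6.6, 30.0]
opening: 0.0619
gripper_force: 30.0
```

{"fn": "servo_tool", "kwargs": {"plan": "0 0 -0.003 0;0 0 -0.003 0;0 0 -0.003 0;0 0 -0.003 0;0 0 -0.003 0", "grip": -1}}

```text
t: 15.07
tool_pos: [0.5298, -0.1605, 0.0798]
orientation: [-2.951, -1.079, 0.0]
force: [0.9, -0.9, 0.1]
opening: 0.0902
gripper_force: 0.0
```

{"fn": "servo_tool", "kwargs": {"plan": "0 0 -0.02 0;0 0 -0.06 0;0 0 -0.1 0;0 0 -0.14 0;0 0 -0.175 0;0 0 -0.175 0;0 0 -0.175 0;0 0 -0.175 0"}}

```text
t: 15.73
tool_pos: [0.5296, -0.1604, 0.2542]
orientation: [-2.95, -1.078, 0.001]
force: [-0.1, 1.2, -1.0]
opening: 0.0931
gripper_force: 0.0
```

```bash
python3 - <<'E'
from h import *
c=cam('wrist');cv2.imwrite('pics/w7.png',c['image']);s,T=tool();print(s['t'],s['tool_pos'],np.degrees(np.arctan2(T[1,0],T[0,0])),np.abs(s['dq']).max())
for v,ss in((115,25),(130,60),(150,60)):print(flat(c,(190,90,325,290),.094,v,ss))
E
```

```text
15.7833 [ 0.52900378 -0.16021087  0.25314928] 40.15720488655658 0.014021965277486163
((530.9479370117188, -159.71377563476562), (125.40364074707031, 60.991031646728516), 40.18070983886719, (222, 110, 69, 131))
((527.9664306640625, -162.75204467773438), (127.21730041503906, 62.506805419921875), 39.63022232055664, (222, 114, 69, 132))
((527.9030151367188, -162.89822387695312), (127.29695892333984, 61.3117790222168), 39.968482971191406, (223, 114, 68, 132))
```

View pics/w7.png

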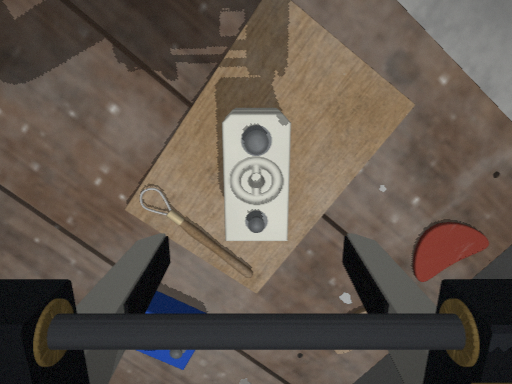

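The middle tier sits square on the bottom tier at (256,175). The clipped ends are aligned and the force and height say it is home. Next is the top tier.

{"fn": "servo_tool", "kwargs": {"plan": "0.016 -0.03 0 -4;0.032 -0.06 0 -8;0.05 -0.092 0 -12;0.068 -0.124 0 -16;0.086 -0.157 0 -20;0.104 -0.19 0 -24;0.122 -0.223 0 -28;0.14 -0.256 0 -32;0.158 -0.29 0 -36;0.176 -0.322 0.009 -40;0.191 -0.349 0.018 -42;0.191 -0.349 0.018 -42"}}

```text
t: 16.78
tool_pos: [0.4471, 0.2334, 0.2326]
orientation: [-2.358, -2.07, 0.008]
force: [0.2, 0.0, -0.0]
opening: 0.093
gripper_force: 0.0
```

{"fn": "servo_tool", "kwargs": {"plan": "0 0 0 0;0 0 0 0;0 0 0 0"}}

```text
t: 17.03
tool_pos: [0.4507, 0.2284, 0.2364]
orientation: [-2.37, -2.063, 0.002]
force: [0.0, -0.8, -0.5]
opening: 0.0932
gripper_force: 0.0
```

```bash
python3 - <<'E'
from h import *
c=cam('wrist');cv2.imwrite('pics/w8.png',c['image']);s,T=tool();print(s['t'],s['tool_pos'],np.degrees(np.arctan2(T[1,0],T[0,0])),np.abs(s['dq']).max())
for v in(155,165,175):
    m=cv2.morphologyEx(white(c['image'],(190,90,330,290),v,60),3,np.ones((5,5),np.uint8))
    p,yaw,wh,a,cs=face(c,m,np.radians(82),.0922)
    ex=np.array([np.cos(np.radians(yaw)),np.sin(np.radians(yaw)),0]);g=p+.0065*ex;g[2]=.078
    print(p.round(4),yaw,wh,a,cv2.boundingRect(cs),g.round(4),((g-T[:3,3])@T[:3,:3]).round(4))
E
```

```text
17.0833 [0.45093522 0.22830169 0.23681539] 82.053159021437 0.00691259698373731
[0.4593 0.1946 0.0922] 82.07295424467186 (123.77970123291016, 61.771053314208984) -0.0006103515625 (234, 169, 76, 87) [0.4602 0.2011 0.078 ] [-0.0256  0.013   0.1588]
[0.4592 0.1946 0.0922] 82.04364323992928 (123.78544616699219, 61.50059509277344) 0.0 (234, 169, 76, 87) [0.4601 0.2011 0.078 ] [-0.0256  0.0129  0.1588]
[0.4592 0.1946 0.0922] 81.97421302795412 (123.87759399414062, 60.124412536621094) -1.52587890625e-05 (235, 169, 75, 87) [0.4601 0.2011 0.078 ] [-0.0256  0.0129  0.1588]
```

Clean measurement. I'll grasp it.

{"fn": "servo_tool", "kwargs": {"plan": "-0.025 0.013 0.02 0;-0.025 0.013 0.05 0;-0.025 0.013 0.08 0;-0.025 0.013 0.11 0;-0.025 0.013 0.135 0;-0.025 0.013 0.15 0;-0.025 0.013 0.1575 0;-0.025 0.013 0.1575 0;-0.025 0.013 0.1575 0;-0.025 0.013 0.1575 0"}}

```text
t: 17.92
tool_pos: [0.4615, 0.2029, 0.0813]
orientation: [2.368, 2.063, 0.004]
force: [0.0, 0.6, 0.3]
opening: 0.093
gripper_force: 0.0
```

{"fn": "servo_tool", "kwargs": {"plan": "0 0 0 0;0 0 0 0;0 0 0 0;0 0 0 0;0 0 0 0;0 0 0 0", "grip": 1, "grip_force": 20}}

```text
t: 18.42
tool_pos: [0.4602, 0.203, 0.0798]
orientation: [2.368, 2.064, 0.0]
force: [-0.2, -0.1, 1.4]
opening: 0.062
gripper_force: 20.0
```

{"fn": "servo_tool", "kwargs": {"plan": "0 0 -0.01 0;0 0 -0.025 0;0 0 -0.045 0;0 0 -0.07 0;0 0 -0.1 0;0 0 -0.14 0;0 0 -0.16 0;0 0 -0.16 0;0 0 -0.16 0;0 0 -0.16 0"}}

```text
t: 19.25
tool_pos: [0.4592, 0.2026, 0.2378]
orientation: [-2.367, -2.064, 0.004]
force: [-1.0, -0.6, -4.0]
opening: 0.0618
gripper_force: 20.0
```

{"fn": "servo_tool", "kwargs": {"plan": "-0.03 -0.002 0 7;-0.06 -0.004 0 14;-0.09 -0.006 0 21;-0.12 -0.008 0 28;-0.15 -0.011 0.01 35;-0.186 -0.0135 0.03 42;-0.186 -0.0135 0.06 42;-0.186 -0.0135 0.09 42;-0.186 -0.0135 0.12 42;-0.186 -0.0135 0.145 42;-0.186 -0.0135 0.155 42;-0.186 -0.0135 0.155 42"}}

```text
t: 20.25
tool_pos: [0.4172, 0.0207, 0.08]
orientation: [-2.947, -1.077, 0.013]
force: [0.1, 0.4, -4.7]
opening: 0.0619
gripper_force: 20.0
```

{"fn": "servo_tool", "kwargs": {"plan": "0 0 0.01 0;0 0 0.02 0;0 0 0.026 0;0 0 0.03 0;0 0 0.032 0;0 0 0.032 0"}}

```text
t: 20.75
tool_pos: [0.4213, 0.0205, 0.0525]
orientation: [-2.951, -1.079, 0.0]
force: [-0.5, 0.3, -3.0]
opening: 0.0617
gripper_force: 20.0
```

{"fn": "servo_tool", "kwargs": {"plan": "0 0 0.003 0;0.003 0 0.006 0;0.006 0 0.009 0;0.008 0 0.011 0;0.01 0 0.014 0;0.013 0 0.017 0;0.015 0 0.0205 0;0.017 0 0.024 0;0.019 0 0.027 0;0.02 0 0.029 0;0.02 0 0.03 0", "grip_force": 12}}

```text
t: 21.67
tool_pos: [0.4367, 0.0336, 0.0222]
orientation: [-2.95, -1.079, 0.0]
force: [1.6, 0.8, 0.0]
opening: 0.062
gripper_force: 12.0
```

{"fn": "servo_tool", "kwargs": {"plan": "0 0 0.001 0;0 0 0.001 0;0 0 0.001 0;0 0 0.001 0", "grip": -1}}

```text
t: 22.0
tool_pos: [0.4366, 0.0334, 0.0217]
orientation: [-2.951, -1.078, 0.0]
force: [0.2, 0.8, 0.0]
opening: 0.0838
gripper_force: 0.0
```

{"fn": "servo_tool", "kwargs": {"plan": "0 0 -0.02 0;0 0 -0.06 0;-0.01 0 -0.1 0;-0.01 0 -0.14 0;-0.01 0 -0.18 0;-0.01 0 -0.2 0;-0.01 0 -0.2 0;-0.01 0 -0.2 0;-0.01 0 -0.2 0"}}

```text
t: 22.75
tool_pos: [0.4285, 0.0269, 0.2206]
orientation: [-2.95, -1.078, 0.002]
force: [0.3, 1.0, -1.3]
opening: 0.0927
gripper_force: 0.0
```

```bash
python3 - <<'E'
from h import *
c=cam('wrist');cv2.imwrite('pics/w9.png',c['image']);s,T=tool();print(s['t'],s['tool_pos'],np.degrees(np.arctan2(T[1,0],T[0,0])),np.abs(s['dq']).max())
for v,ss in((110,20),(110,30),(125,25),(150,30)):print(flat(c,(190,60,325,290),.036,v,ss))
E
```

```text
22.8 [0.42806073 0.02697136 0.21988516] 40.158903684728585 0.010548155030261049
((435.2387390136719, 32.02501678466797), (123.1346664428711, 61.31663513183594), 40.239776611328125, (224, 102, 64, 122))
((434.05023193359375, 30.819599151611328), (126.45174407958984, 61.83852767944336), 40.14280700683594, (224, 102, 65, 125))
((434.55194091796875, 31.289016723632812), (123.31950378417969, 61.580718994140625), 40.22307205200195, (224, 103, 65, 122))
((433.43603515625, 30.126075744628906), (124.602294921875, 61.17557907104492), 40.10374450683594, (225, 104, 64, 123))
```

{"fn": "servo_tool", "kwargs": {"plan": "0.0075 0.001 0.03 0;0.0075 0.001 0.065 0;0.0075 0.001 0.1 0;0.0075 0.001 0.135 0;0.0075 0.001 0.165 0;0.0075 0.001 0.185 0;0.0075 0.001 0.195 0;0.0075 0.001 0.198 0;0.0075 0.001 0.198 0;0.0075 0.001 0.198 0;0.0075 0.001 0.198 0"}}

```text
t: 23.72
tool_pos: [0.4368, 0.0309, 0.0252]
orientation: [2.95, 1.078, 0.004]
force: [0.3, -0.2, -0.4]
opening: 0.0927
gripper_force: 0.0
```

{"fn": "servo_tool", "kwargs": {"plan": "0 0 0 0;0 0 0 0;0 0 0 0;0 0 0 0;0 0 0 0;0 0 0 0", "grip": 1, "grip_force": 30}}

```text
t: 24.22
tool_pos: [0.4354, 0.0311, 0.0238]
orientation: [-2.95, -1.079, -0.0]
force: [-1.0, 0.9, 1.9]
opening: 0.062
gripper_force: 30.0
```

{"fn": "servo_tool", "kwargs": {"plan": "0 0 -0.02 0;0 0 -0.05 0;0 0 -0.09 0;0 0 -0.13 0;-0.01 0.035 -0.16 0;-0.02 0.07 -0.165 0;-0.03 0.105 -0.165 0;-0.04 0.14 -0.165 0;-0.046 0.18 -0.165 0;-0.051 0.207 -0.165 0;-0.051 0.207 -0.16 0;-0.051 0.207 -0.155 0"}}

```text
t: 25.22
tool_pos: [0.5297, -0.1614, 0.1774]
orientation: [-2.951, -1.075, 0.002]
force: [-0.2, 0.3, -3.8]
opening: 0.0617
gripper_force: 30.0
```

{"fn": "servo_tool", "kwargs": {"plan": "0 0 0.01 0;0 0 0.02 0;0 0 0.02 0;0 0 0.02 0;0 0 0.02 0"}}

```text
t: 25.63
tool_pos: [0.5297, -0.1594, 0.1587]
orientation: [-2.95, -1.08, 0.0]
force: [-0.2, 0.2, -3.6]
opening: 0.062
gripper_force: 30.0
```

```bash
python3 - <<'E'
from h import *
s,T=tool();print(s['t'],s['tool_pos'],np.degrees(np.arctan2(T[1,0],T[0,0])))
print('shift to target',(np.array([.5299,-.1601,.1178])-T[:3,3])@T[:3,:3])
E
```

```text
25.6333 [ 0.5297498  -0.15935462  0.15865588] 40.21812074024198
shift to target [-0.00036564  0.00067318  0.04085577]
```

{"fn": "servo_tool", "kwargs": {"plan": "0 0.0006 0.008 0;0 0.0006 0.016 0;0 0.0006 0.02 0;0 0.0006 0.023 0;0 0.0006 0.025 0;0 0.0006 0.027 0;0 0.0006 0.028 0;0 0.0006 0.029 0;0 0.0006 0.029 0"}}

```text
t: 26.38
tool_pos: [0.5303, -0.1606, 0.1296]
orientation: [2.951, 1.079, 0.0]
force: [-0.5, 0.5, -3.0]
opening: 0.0619
gripper_force: 30.0
```

{"fn": "servo_tool", "kwargs": {"plan": "0 0 0.001 0;0 0 0.002 0;0 0 0.003 0;0 0 0.003 0"}}

```text
t: 26.72
tool_pos: [0.5303, -0.1603, 0.1267]
orientation: [-2.95, -1.078, -0.0]
force: [-1.0, 3.0, -1.2]
opening: 0.0619
gripper_force: 30.0
```

Inserting without resistance. Now press.

{"fn": "servo_tool", "kwargs": {"plan": "0 0 0.001 0;0 0 0.002 0;0 0 0.003 0;0 0 0.004 0;0 0 0.005 0;0 0 0.006 0;0 0 0.007 0;0 0 0.008 0;0 0 0.009 0;0 0 0.0095 0;0 0 0.0095 0"}}

```text
t: 27.63
tool_pos: [0.5299, -0.1607, 0.1178]
orientation: [-2.95, -1.078, 0.001]
force: [-6.1, 3.4, 7.5]
opening: 0.0619
gripper_force: 30.0
```

{"fn": "servo_tool", "kwargs": {"plan": "0 0 0.0005 0;0 0 0.001 0;0 0 0.0015 0;0 0 0.002 0;0 0 0.002 0"}}

```text
t: 28.05
tool_pos: [0.53, -0.1607, 0.1178]
orientation: [-2.951, -1.078, 0.001]
force: [-14.1, 5.4, 22.6]
opening: 0.0619
gripper_force: 30.0
```

Stiff at the predicted home height (0.1178). I'll release, retreat and check.

{"fn": "servo_tool", "kwargs": {"plan": "0 0 -0.002 0;0 0 -0.002 0;0 0 -0.002 0;0 0 -0.002 0;0 0 -0.002 0", "grip": -1}}

```text
t: 28.47
tool_pos: [0.5302, -0.1607, 0.1168]
orientation: [-2.951, -1.078, 0.0]
force: [0.1, -0.3, -0.1]
opening: 0.0896
gripper_force: 0.0
```

{"fn": "servo_tool", "kwargs": {"plan": "0 0 -0.02 0;0 0 -0.06 0;0 0 -0.1 0;0 0 -0.13 0;-0.04 0 -0.13 0;-0.08 0 -0.13 0;-0.11 0 -0.13 0;-0.11 0 -0.13 0;-0.11 0 -0.13 0"}}

```text
t: 29.22
tool_pos: [0.4454, -0.2325, 0.2472]
orientation: [2.952, 1.074, 0.0]
force: [0.6, 0.4, 0.6]
opening: 0.0931
gripper_force: 0.0
```

```bash
python3 - <<'E'
from h import *
c=cam('wrist');d=cam('scene')
for v,ss in((115,25),(150,60)):print(flat(c,(150,5,370,230),.130,v,ss))
t=cam('top')['image']
cv2.imwrite('pics/end.png',np.hstack([cv2.resize(c['image'][:250,130:380],(400,400)),cv2.resize(d['image'][210:310,280:380],(400,400),interpolation=cv2.INTER_CUBIC)]))
E
```

```text
((516.8094482421875, -172.192626953125), (89.40754699707031, 60.56669998168945), 39.99199676513672, (212, 5, 87, 130))
((549.8883056640625, -156.51522827148438), (42.23796463012695, 18.511377334594727), -50.05154037475586, (238, 5, 61, 30))
```

View pics/end.png

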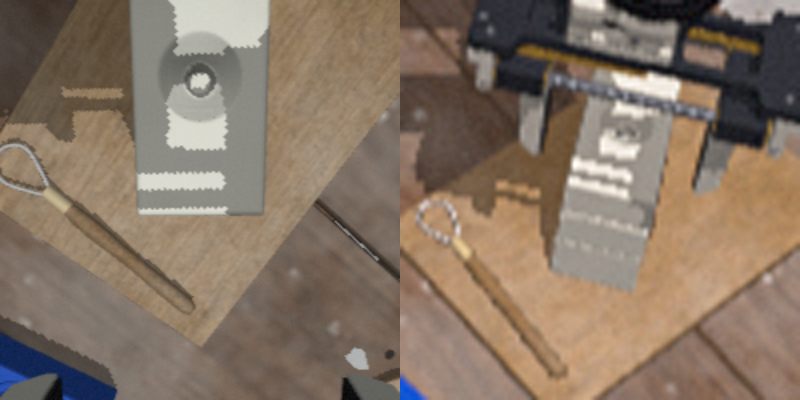

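The left half of the picture shows the funnel tier square on the stack, with its funnel at (200,80). The right half shows one flush column with no gap at (600,230), and the loop tool undisturbed. I'm handing the job in.

```bash
python3 -c "
from plant import robot;print(robot.close_job())"
```

```text
the job is handed in; nothing more can be done
None
```

The mould is closed and the job handed in at about 29 s: the middle tier, then the top tier, were each pressed until they stopped at the expected home height (at 30 N and 23 N), and the last picture shows no gap between the tiers.

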